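# Tip the tray and fetch the brass disc

## Robot

A 7-joint arm with a two-finger parallel gripper is mounted at the origin on the work surface. World frame = base frame: x ahead of the robot, y to its left, z up, the work surface at z = 0. Lengths are in m, angles in rad, forces in N, time in s.
With the tool pointing down it reaches from about 0.425 to 0.875 m from the base axis. Payload 8.4 kg.
Tool frame: the origin (TCP) lies at the very end of the fingers, on their centre line; the grasp point (between the pads) lies 19 mm behind it; z points along the fingers, y is the line along which they close (so a half turn about z gives the same grasp; the last joint's range is limited). The gripper opens to 87 mm and grips with 3 to 60 N. Pads are 19 mm wide; open, the fingers measure 117 mm over their backs; the gripper's body (75 mm by 190 mm) begins 51 mm behind the grasp point.
Start: joints at [1.069, 0.333, 0.04, 1.465, -0.013, 1.343, -0.059], TCP at [0.255, -0.598, 0.223] pointing down, gripper open.
Joint ranges: [-2.58, 2.58], [-0.38, 2.09], [-1.3, 1.39], [0.25, 2.4], [-1.5, 4.64], [0.08, 2.09], [-2.65, 2.65]. Speed limits (rad/s): [2.22, 2.22, 2.79, 2.79, 3.14, 3.14, 3.14].

## Interface

Orientations are given as a unit quaternion [w, x, y, z].
In Python, from rig import sense, capture, hand_in gives the robot as it stands. The module is installed in compiled form; this text tells all that it offers.
- The arm moves only by the tool jog_arm, never from a script. Its argument "targets" is one flat list of numbers, 7 for each row, row after row: the turn, a rotation vector about the tool's x, y, z in degrees, then the shift along the tool's x, y, z in m, then the opening, from -1 (shut) to 1 (fully open), so that 0 is half open. In form: [wx, wy, wz, x, y, z, jaw, wx, wy, wz, x, y, z, jaw, ...]. A call has 1 to 10 rows; each row is the pose to reach, as a shift and turn from the pose commanded when the call began, along the tool's axes at that moment; what a row does not reach only later rows make up. A row lasts 1/12 s, in which the tool goes at most 41.7 mm and 7.16 degrees, less where a joint would pass 70% of its speed; a pose out of reach is approached as far as the arm can. A call with a gripper value outside its range is refused whole. The fingers move at their own pace and stop on an object; the grip force is fixed at half the most. Time passes only in rows, so rows that repeat a pose let the fingers close. It gives the time, the measured TCP pose, the force, the opening and the grip force at its end, in the units of the state.
- sense(): the state, without advancing time (a new reading comes with each control period).
- capture(name): name is "side" or "top"; returns a dict with "frame" (480x640x3 uint8, red, green, blue), "z_map" (480x640 float32, m along the optical axis (not along the pixel's ray), 0 where there is no reading), "intrinsics" (3x3 intrinsics, pixels), "D" ([k1, k2, p1, p2, k3] as OpenCV has them; the pictures are not rectified), "position" and "orientation" of the camera in the world. Camera axes: x right, y up, looking along -z (the intrinsics and any distortion apply to the point x, -y, -z); pixel columns grow to the right and rows downward; lengths in m; the calibration is good to about 2 mm. A picture is of the moment at which its call begins.
- hand_in(): hands the job in; it is judged then, once.
The state is a dict: "time_s": time; "joint_pos": joint angles; "joint_velocities": joint speeds; "effort": joint torques, N m; "ee_pos": TCP position; "orientation": TCP orientation; "ft_force": force on the tool from outside, world axes, zero at the start; "wrist_torque": the same for the moment, N m; "opening": finger opening in m; "gripper_force": force on a finger pad.
Only numpy, scipy, OpenCV 4.12 (cv2) and the standard library are available. Lean on these libraries where they do the work, as an engineer would, in place of code of your own. Each camera call takes 0.05 s, during which the arm holds its last target. There are 200 camera calls.

## Task

Lift the red handle of the tilting tray so that the brass disc slides down into the pick-up corner against the two little pins, and lower the tray level again with the disc still there. Then take the disc from the corner and lower it into the white dish, so that it lies flat near the middle; do not drop it in.

Things in the scene. Friction and masses are not known exactly. Their poses are not given: they have to be found in the camera images.
- stand: Grey stand fixed to the table. Origin: on the table under the tray's middle; +y to the red handle, -y to the pick-up corner, z up. Handle: round bar 12 mm thick, 70 long along x, centre (0,140,95) mm, held by an arm at each end. Tray (0.45 kg) hinges about an x line through (0,-60,44) mm; lifting the handle tips it up to 0.7 rad, the bar turning in the fingers; let go, it falls back level.
- pickup (a point): Point on the tray under the disc's centre once it rests on the pins: (0,-128,50) mm in the stand's frame when level; moves with the tray, z normal to its floor, y to the handle. Here a tongue 24 mm wide, 4 thick, runs out of the corner, past guide walls that end at y=-99, to two pins (6 mm thick, 12 high). The disc overhangs it 6 mm each side in x, free beside and below, to be held by its rim.
- disc: Loose brass disc, 36 mm diameter, 5 thick, 30-65 g, origin at the centre of its underside. It starts flat on the black floor (50 mm up when level) of the square tray: 150 mm sides, blue walls 4 thick, tops 68 mm up, corners pointing along the stand's +-x and +-y. It slides down to the pins within 2 s once the tray is tipped 0.5 rad or more.
- dish: White ceramic dish, loose, 0.22 kg, on the table: 110 mm across the rim, 20 high, inner floor flat, 90 mm across, 4 mm above the table. Origin: centre of its underside, z up. A blue dish of the same shape stands nearby; which of the two is nearer to the robot varies.
Not all that is in view belongs to the job. Several things have the shape of the disc; the one meant has the colours described above.

How it is judged:
On the way, in this order (a step that is already met when the one before it is completed fails the run):
1. the tray is tipped by more than 17 degrees and the disc has slid to the pick-up place, within 15 mm (angle between pickup's own z axis and vertical above 0.3 rad and distance between disc and pickup below 0.015 m), for 0.2 s.
2. the tray is level again (within 5 degrees) with the disc still at the pick-up place, within 15 mm (angle between pickup's own z axis and vertical below 0.09 rad and distance between disc and pickup below 0.015 m), for 0.2 s.
At the end, for the whole second after the job is handed in: The brass disc lies at rest and flat (within 10 degrees) on the floor of the white dish, its centre within 33 mm of the dish's centre, the dish stands upright on the table, and the tray is level (within 5 degrees) (horizontal distance between disc and dish below 0.033 m and height (world z) of disc below 0.014 m and angle between the z axis of disc and the z axis of dish, either way round below 0.17 rad and angle between dish's own z axis and vertical below 0.1 rad and linear speed of disc below 0.03 m/s and angle between pickup's own z axis and vertical below 0.09 rad); the robot touches nothing.
It fails at once if the disc is dropped into the dish (it arrives there faster than 0.9 m/s, a fall of more than 40 mm) (horizontal distance between disc and dish below 0.05 m and height (world z) of disc below 0.03 m and linear speed of disc above 0.9 m/s).
It also fails if it takes over 48 s, if anything falls off the work surface, if the arm or the gripper's body presses on something with over 40 N, if the wrist force passes 120 N, or if a joint passes its speed limit or range.

## Working session

There is one attempt and no reset: what is moved stays moved. The work goes in short steps, Python scripts to look and compute and a tool call to move; the robot and the scene stay as the last step left them, time stands still between calls to the robot, and variables do not carry over. Pictures are saved under pics/ and viewed, at most 10 in all, crops included, and the job is handed in when it is done.

Besides the shell and the picture viewer there is one more tool, called after ">>>" in YAML: its name, and indented under it one key for each argument. jog_arm: Moves the arm, as the interface text tells. Its arguments: {"type":"object","properties":{"targets":{"type":"array"}},"required":["targets"]}

```bash
mkdir -p pics
cat > h.py <<'E'
import numpy as np, cv2
from scipy.spatial.transform import Rotation as R
from rig import sense, capture
def q(o): return R.from_quat([o[1],o[2],o[3],o[0]])
def pts(c,uv,z=None):
    """pixels -> world; z: depth(s) or None=z_map"""
    uv=np.atleast_2d(np.array(uv,float))
    n=cv2.undistortPoints(uv.reshape(-1,1,2),c['intrinsics'],np.array(c['D'])).reshape(-1,2)
    if z is None: z=np.array([c['z_map'][int(round(v)),int(round(u))] for u,v in uv])
    p=np.c_[n[:,0]*z,-n[:,1]*z,-z*np.ones(len(n))]
    return q(c['orientation']).apply(p)+c['position']
def onplane(c,uv,h):
    a=pts(c,uv,1.0); o=np.array(c['position']); d=a-o
    return o+d*((h-o[2])/d[:,2])[:,None]
def show(c,name): cv2.imwrite('pics/'+name,c['frame'][:,:,::-1])
E
python3 - <<'E'
from h import *
for n in('top','side'):
    c=capture(n); show(c,n+'1.png'); np.savez(n+'.npz',**c); print(n,c['position'],c['orientation'],c['intrinsics'][0,0])
s=sense(); print(s['time_s'],s['ee_pos'],s['orientation'])
E
```

```text
top [ 0.34164504 -0.01524399  0.85845625] [-0.69552724 -0.05525089  0.06861104  0.71307904] 523.8361106756224
side [ 0.02365138 -0.54439988  0.54363945] [ 0.82632041  0.4345785  -0.16894642 -0.31590064] 525.7333262781984
0.1 [ 0.25462843 -0.59761582  0.22178824] [-6.66698829e-04  9.79784636e-01  2.00053967e-01 -1.82255926e-04]
```

View pics/top1.png

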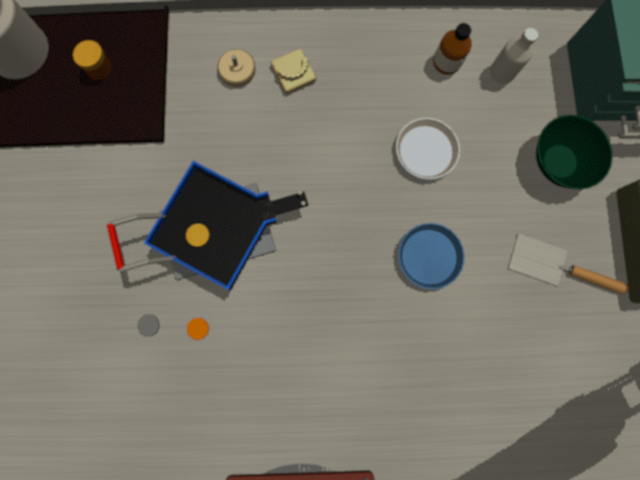

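View pics/side1.png

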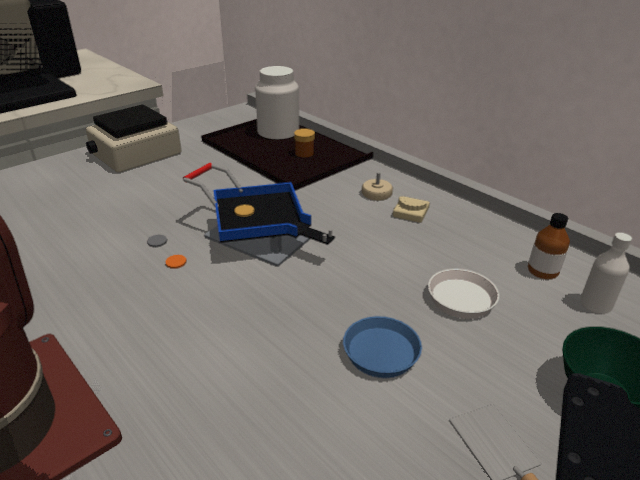

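The top picture shows the red handle from (111,226) to (121,268), the brass disc at (197,235), the tongue end at about (303,200) and the white dish at (427,149). The blue dish is the decoy, at (431,256). The side picture agrees.

Run:
```python
from h import *
np.set_printoptions(precision=4,suppress=True)
c=dict(np.load('top.npz'))
f=c['frame'].astype(int)
r,g,b=f[...,0],f[...,1],f[...,2]
m=(r>130)&(g<50)&(b<50); m[300:]=0; m[:,:90]=0;m[:,140:]=0
v,u=np.nonzero(m); print('red',u.mean(),v.mean(),len(u))
P=pts(c,np.c_[u,v]); P=P[(P[:,2]>.07)&(P[:,2]<.13)]
print(P.mean(0),P.min(0),P.max(0))
H=onplane(c,[[u.mean(),v.mean()]],.099)[0]; print('handle plane',H)
w,V=np.linalg.eigh(np.cov(onplane(c,np.c_[u,v],.099)[:,:2].T)); hx=V[:,1]; print('bar dir',hx,np.sqrt(w*12))
# tray blue wall
m=(b>100)&(r<60)&(g<100); m[:,:140]=0; m[:,285:]=0;m[300:]=0;m[:150]=0
cn=[[195,163],[147,241],[229,289],[268,196]]
print('corners',onplane(c,cn,.068))
print('tongue tip/pins',pts(c,[[285,206],[303,200]]),onplane(c,[[285,206],[303,200],[303,195],[306,204]],.055))
print('disc',pts(c,[[197,235]]),onplane(c,[[197,235]],.055))
# white dish
m=((f.min(2)>165)).astype(np.uint8); m[:, :380]=0; m[:,475:]=0; m[:110]=0; m[190:]=0
v,u=np.nonzero(m); print('dish',u.mean(),v.mean(),len(u),onplane(c,[[u.mean(),v.mean()]],.004))
for e in ([[395,149],[460,149],[428,118],[428,182]],): print(onplane(c,e,.02))
x=cv2.resize(f[140:310,95:315].astype(np.uint8),None,fx=3.5,fy=3.5,interpolation=cv2.INTER_CUBIC); cv2.imwrite('pics/crop1.png',x[:,:,::-1])
```

```text
red 115.05090909090909 245.9018181818182 275
[0.4642 0.2619 0.1009] [0.4311 0.2509 0.094 ] [0.4971 0.2739 0.1049]
handle plane [0.4644 0.2626 0.099 ]
bar dir [-0.9656 -0.26  ] [0.0091 0.0671]
corners [[0.5985 0.1525 0.068 ]
 [0.4759 0.2246 0.068 ]
 [0.3998 0.0985 0.068 ]
 [0.5423 0.0382 0.068 ]]
tongue tip/pins [[ 0.5297  0.0127  0.0512]
 [ 0.5389 -0.016   0.0509]] [[ 0.5288  0.0125  0.055 ]
 [ 0.5379 -0.016   0.055 ]
 [ 0.546  -0.0161  0.055 ]
 [ 0.5313 -0.0205  0.055 ]]
disc [[0.4855 0.15   0.0566]] [[0.4858 0.1503 0.055 ]]
dish 425.61892583120203 150.82710997442456 1955 [[ 0.6328 -0.2287  0.004 ]]
[[ 0.6314 -0.1729  0.02  ]
 [ 0.6298 -0.284   0.02  ]
 [ 0.6862 -0.233   0.02  ]
 [ 0.5729 -0.2251  0.02  ]]
```

View pics/crop1.png

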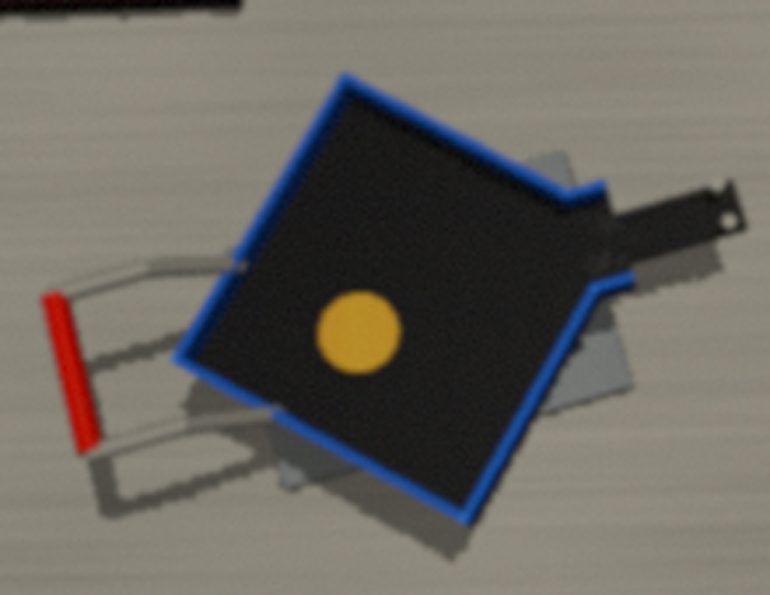

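```bash
cat >> h.py <<'E'
def rel(targets,yaw,tilt=0):
    """world TCP targets -> shift in tool axes and turn, from the present pose; yaw = tool x about world z, deg"""
    s=sense(); r=q(s['orientation']); p=np.array(s['ee_pos'])
    g=R.from_euler('z',yaw,degrees=True)*R.from_euler('x',180,degrees=True)
    np.set_printoptions(precision=4,suppress=True)
    print('t',round(s['time_s'],2),'pos',p,'turn',(r.inv()*g).as_rotvec(degrees=True),'op',round(s['opening'],4),'F',np.array(s['ft_force']))
    for t in targets: print(t,'->',r.inv().apply(np.array(t)-p))
O=np.array([.5002,.1265,0]); Y=np.radians(15.1); X_=np.array([np.cos(Y),np.sin(Y),0]); Y_=np.array([-np.sin(Y),np.cos(Y),0])
def st(x,y,z): return (O+x*X_+y*Y_+[0,0,z]).round(4)
def bar(th): return st(0,-.06+.2*np.cos(th)-.051*np.sin(th),.044+.2*np.sin(th)+.051*np.cos(th))
E
python3 - <<'E'
from h import *
b=bar(0)
rel([(.52,-.3,.28),(.58,0,.25),b+[0,0,.09]],15.1)
print(b)
E
```

```text
t 0.1 pos [ 0.2546 -0.5976  0.2218] turn [-0.0785  0.0107  7.9802] op 0.0871 F [0.1737 0.6434 1.0677]
(0.52, -0.3, 0.28) -> [ 0.3608 -0.1698 -0.058 ]
(0.58, 0, 0.25) -> [ 0.5336 -0.4223 -0.0277]
[0.4637 0.2617 0.185 ] -> [ 0.5292 -0.7085  0.0377]
[0.4637 0.2617 0.095 ]
```

>>> jog_arm:
  targets: [0,0,4,0.361,-0.17,-0.058,1,0,0,8,0.361,-0.17,-0.058,1,0,0,8,0.361,-0.17,-0.058,1,0,0,8,0.361,-0.17,-0.058,1,0,0,8,0.361,-0.17,-0.058,1,0,0,8,0.361,-0.17,-0.058,1,0,0,8,0.361,-0.17,-0.058,1,0,0,8,0.361,-0.17,-0.058,1,0,0,8,0.361,-0.17,-0.058,1,0,0,8,0.361,-0.17,-0.058,0]

```text
time_s: 0.93
ee_pos: [0.5228, -0.2959, 0.2809]
orientation: [-0.001, 0.991, 0.133, 0.001]
ft_force: [0.6, 0.5, -0.4]
opening: 0.0848
gripper_force: 0.0
```

Run:
```python
from h import *
b=bar(0)
rel([(.58,-.05,.25),b+[0,0,.09]],15.1)
```

```text
t 0.93 pos [ 0.5228 -0.2959  0.2809] turn [-0.0532 -0.069   0.1883] op 0.0848 F [ 0.5943  0.4924 -0.3964]
(0.58, -0.05, 0.25) -> [ 0.12   -0.2221  0.0313]
[0.4637 0.2617 0.185 ] -> [ 0.0899 -0.5533  0.0966]
```

>>> jog_arm:
  targets: [0,0,0,0.12,-0.222,0.031,0,0,0,0,0.12,-0.222,0.031,0,0,0,0,0.12,-0.222,0.031,0,0,0,0,0.12,-0.222,0.031,0,0,0,0,0.12,-0.222,0.031,0,0,0,0,0.12,-0.222,0.031,0,0,0,0,0.09,-0.553,0.08,0,0,0,0,0.09,-0.553,0.08,0,0,0,0,0.09,-0.553,0.08,0,0,0,0,0.09,-0.553,0.08,0]

```text
time_s: 1.77
ee_pos: [0.5202, 0.0981, 0.2252]
orientation: [0.0, 0.991, 0.131, -0.0]
ft_force: [1.7, 0.6, -0.4]
opening: 0.0434
gripper_force: 0.0
```

Run:
```python
from h import *
b=bar(0)
rel([b+[0,0,.06]],15.1)
```

```text
t 1.77 pos [0.5202 0.0981 0.2252] turn [ 0.0031  0.0317 -0.0254] op 0.0434 F [ 1.7357  0.6201 -0.3618]
[0.4637 0.2617 0.155 ] -> [-0.012  -0.1726  0.0702]
```

>>> jog_arm:
  targets: [0,0,0,-0.012,-0.173,0.03,0,0,0,0,-0.012,-0.173,0.03,0,0,0,0,-0.012,-0.173,0.03,0,0,0,0,-0.012,-0.173,0.03,0,0,0,0,-0.012,-0.173,0.07,0,0,0,0,-0.012,-0.173,0.07,0,0,0,0,-0.012,-0.173,0.07,0,0,0,0,-0.012,-0.173,0.07,0]

```text
time_s: 2.43
ee_pos: [0.4654, 0.2597, 0.1564]
orientation: [0.0, 0.991, 0.131, 0.0]
ft_force: [0.3, -0.2, 0.0]
opening: 0.0432
gripper_force: 0.0
```

Run:
```python
from h import *
rel([bar(0)+[0,0,-.016]],15.1)
c=capture('top'); x=c['frame'][150:350,50:250]
y=capture('side')['frame'][80:280,130:330]
cv2.imwrite('pics/hand.png',cv2.resize(np.hstack([x,y]),None,fx=2,fy=2)[:,:,::-1])
```

```text
t 2.43 pos [0.4654 0.2597 0.1564] turn [ 0.0127 -0.0003 -0.0801] op 0.0432 F [ 0.2762 -0.235   0.0456]
[0.4637 0.2617 0.079 ] -> [-0.0011 -0.0024  0.0774]
```

View pics/hand.png

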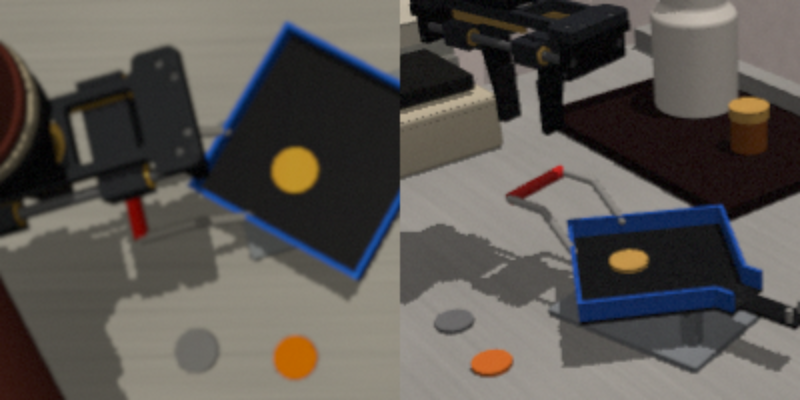

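The left half shows the gripper over the bar (red end at (137,215)), and the right half shows the fingers on either side of it. I'm going down and closing.

>>> jog_arm:
  targets: [0,0,0,0,0,0.03,0,0,0,0,0,0,0.06,0,0,0,0,0,0,0.076,0,0,0,0,0,0,0.076,0,0,0,0,0,0,0.076,-1,0,0,0,0,0,0.076,-1,0,0,0,0,0,0.076,-1,0,0,0,0,0,0.076,-1,0,0,0,0,0,0.076,-1,0,0,0,0,0,0.076,-1]

```text
time_s: 3.37
ee_pos: [0.4648, 0.2627, 0.0808]
orientation: [-0.002, 0.991, 0.132, 0.001]
ft_force: [-3.8, 13.2, 1.2]
opening: 0.0113
gripper_force: 9.8
```

Run:
```python
from h import *
p=np.array(sense()['ee_pos']); d=p-bar(0)
rel([bar(t)+d for t in np.arange(.06,.63,.06)],15.1)
```

```text
t 3.37 pos [0.4648 0.2627 0.0808] turn [-0.1783 -0.1191  0.019 ] op 0.0113 F [-3.7506 13.1853  1.2479]
[0.4657 0.2594 0.0927] -> [ 0.      0.0034 -0.0119]
[0.4668 0.2554 0.1044] -> [ 0.0001  0.0075 -0.0236]
[0.468  0.2507 0.1158] -> [ 0.      0.0123 -0.035 ]
[0.4695 0.2454 0.1269] -> [ 0.0001  0.0178 -0.0462]
[0.4711 0.2395 0.1376] -> [ 0.0001  0.0239 -0.0569]
[0.4728 0.2329 0.148 ] -> [ 0.0001  0.0306 -0.0673]
[0.4748 0.2258 0.1579] -> [ 0.0002  0.038  -0.0772]
[0.4769 0.2181 0.1674] -> [ 0.0002  0.0459 -0.0867]
[0.4791 0.2099 0.1764] -> [ 0.0002  0.0544 -0.0958]
[0.4814 0.2011 0.1848] -> [ 0.0002  0.0635 -0.1042]
```

>>> jog_arm:
  targets: [0,0,0,0,0,-0.006,-1,0,0,0,0,0.002,-0.012,-1,0,0,0,0,0.004,-0.018,-1,0,0,0,0,0.006,-0.0236,-1,0,0,0,0,0.008,-0.0293,-1,0,0,0,0,0.0105,-0.035,-1,0,0,0,0,0.013,-0.0406,-1,0,0,0,0,0.016,-0.0462,-1,0,0,0,0,0.019,-0.0516,-1,0,0,0,0,0.022,-0.0569,-1]

```text
time_s: 4.2
ee_pos: [0.4708, 0.2402, 0.138]
orientation: [-0.001, 0.991, 0.131, 0.001]
ft_force: [1.7, 4.6, 0.3]
opening: 0.0111
gripper_force: 30.0
```

Run:
```python
from h import *
rel([],15.1)
```

```text
t 4.2 pos [0.4708 0.2402 0.138 ] turn [-0.092  -0.0992  0.0089] op 0.0111 F [1.7224 4.6448 0.3128]
```

>>> jog_arm:
  targets: [0,0,0,0,0.003,-0.005,-1,0,0,0,0,0.0065,-0.0104,-1,0,0,0,0,0.01,-0.0155,-1,0,0,0,0,0.014,-0.0203,-1,0,0,0,0,0.018,-0.025,-1,0,0,0,0,0.022,-0.0298,-1,0,0,0,0,0.026,-0.0345,-1,0,0,0,0,0.0305,-0.0389,-1,0,0,0,0,0.035,-0.0431,-1,0,0,0,0,0.035,-0.0431,-1]

```text
time_s: 5.03
ee_pos: [0.4799, 0.207, 0.1822]
orientation: [-0.001, 0.991, 0.131, 0.001]
ft_force: [-1.0, 8.1, 6.5]
opening: 0.0108
gripper_force: 30.0
```

>>> jog_arm:
  targets: [0,0,0,0,0,0,-1,0,0,0,0,0,0,-1,0,0,0,0,0,0,-1,0,0,0,0,0,0,-1,0,0,0,0,0,0,-1,0,0,0,0,0,0,-1,0,0,0,0,0,0,-1,0,0,0,0,0,0,-1,0,0,0,0,0,0,-1,0,0,0,0,0,0,-1]

```text
time_s: 5.87
ee_pos: [0.4797, 0.2076, 0.1816]
orientation: [-0.001, 0.991, 0.132, 0.001]
ft_force: [-0.8, 7.7, 5.3]
opening: 0.011
gripper_force: 30.0
```

Run:
```python
from h import *
rel([],15.1)
x=capture('top')['frame'][130:330,120:320]
y=capture('side')['frame'][80:280,180:380]
cv2.imwrite('pics/tilt.png',cv2.resize(np.hstack([x,y]),None,fx=2,fy=2)[:,:,::-1])
```

```text
t 5.87 pos [0.4797 0.2076 0.1816] turn [-0.1491 -0.1501  0.0676] op 0.011 F [-0.8354  7.7305  5.3174]
```

View pics/tilt.png

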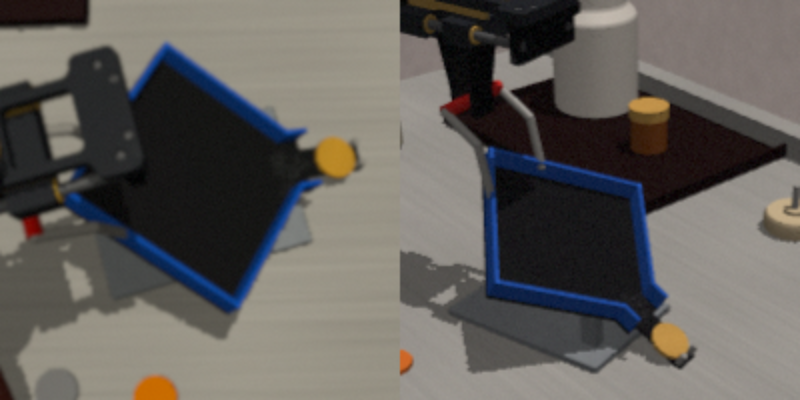

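The disc rests against the pins, at (335,158) in the left half and (670,342) in the right. I'll wait a moment, then lower the tray along the same arc.

>>> jog_arm:
  targets: [0,0,0,0,0,0,-1,0,0,0,0,0,0,-1,0,0,0,0,-0.0045,0.0042,-1,0,0,0,0,-0.009,0.0086,-1,0,0,0,0,-0.013,0.0133,-1,0,0,0,0,-0.017,0.018,-1,0,0,0,0,-0.021,0.0228,-1,0,0,0,0,-0.025,0.0276,-1,0,0,0,0,-0.0285,0.0327,-1,0,0,0,0,-0.032,0.0379,-1]

```text
time_s: 6.8
ee_pos: [0.4716, 0.2375, 0.143]
orientation: [-0.001, 0.991, 0.132, 0.001]
ft_force: [2.0, 4.5, 3.1]
opening: 0.0105
gripper_force: 30.0
```

>>> jog_arm:
  targets: [0,0,0,0,-0.003,0.0052,-1,0,0,0,0,-0.006,0.0105,-1,0,0,0,0,-0.009,0.016,-1,0,0,0,0,-0.012,0.0215,-1,0,0,0,0,-0.0145,0.0271,-1,0,0,0,0,-0.017,0.0328,-1,0,0,0,0,-0.019,0.0386,-1,0,0,0,0,-0.0215,0.0445,-1,0,0,0,0,-0.0235,0.0504,-1,0,0,0,0,-0.025,0.0563,-1]

```text
time_s: 7.63
ee_pos: [0.4651, 0.2615, 0.0861]
orientation: [-0.001, 0.991, 0.131, 0.001]
ft_force: [1.2, 6.4, 0.3]
opening: 0.011
gripper_force: 30.0
```

Run:
```python
from h import *
rel([],15.1)
```

```text
t 7.63 pos [0.4651 0.2615 0.0861] turn [-0.0609 -0.0895  0.0122] op 0.011 F [1.1645 6.4277 0.2937]
```

>>> jog_arm:
  targets: [0,0,0,0,-0.001,0.003,-1,0,0,0,0,-0.001,0.005,-1,0,0,0,0,-0.001,0.0055,-1,0,0,0,0,-0.001,0.0055,-1,0,0,0,0,-0.001,0.0055,-0.6,0,0,0,0,-0.001,0.0055,0,0,0,0,0,-0.001,0.0055,0,0,0,0,0,-0.001,0.0055,0,0,0,0,0,-0.001,0.0055,0]

```text
time_s: 8.38
ee_pos: [0.4645, 0.2607, 0.0799]
orientation: [0.0, 0.991, 0.131, -0.0]
ft_force: [0.3, -0.4, -0.2]
opening: 0.0363
gripper_force: 0.0
```

>>> jog_arm:
  targets: [0,0,0,0,0,-0.02,0,0,0,0,0,0,-0.06,0,0,0,0,0,0,-0.1,0,0,0,0,0,0.08,-0.14,0,0,0,0,0,0.08,-0.14,0,0,0,0,0,0.08,-0.14,0,0,0,0,0,0.08,-0.14,0]

```text
time_s: 8.97
ee_pos: [0.4871, 0.1809, 0.2215]
orientation: [0.0, 0.992, 0.128, 0.001]
ft_force: [-0.6, 0.6, 0.6]
opening: 0.0433
gripper_force: 0.0
```

Run:
```python
from h import *
c=capture('top'); f=c['frame'].astype(int)
r,g,b=f[...,0],f[...,1],f[...,2]
m=(r>150)&(g>100)&(g<190)&(b<80); m[:,:240]=0; m[:,330:]=0; m[:150]=0; m[260:]=0
v,u=np.nonzero(m); print('disc px',u.mean(),v.mean(),len(u)); print(onplane(c,[[u.mean(),v.mean()]],.055),pts(c,[[u.mean(),v.mean()]]))
print('pickup',st(0,-.128,.05))
rel([st(0,-.128,.15)],15.1)
cv2.imwrite('pics/lvl.png',cv2.resize(f[130:300,120:340].astype(np.uint8),None,fx=3,fy=3)[:,:,::-1])
```

```text
disc px 289.9076086956522 202.10326086956522 368
[[0.53496324 0.00471015 0.055     ]] [[0.5345054  0.00466289 0.05690283]]
pickup [0.5335 0.0029 0.05  ]
t 9.02 pos [0.4859 0.1829 0.2204] turn [ 0.0213 -0.0434 -0.195 ] op 0.0439 F [0.4413 0.8118 0.0397]
[0.5335 0.0029 0.15  ] -> [-0.0003  0.1862  0.0705]
```

View pics/lvl.png

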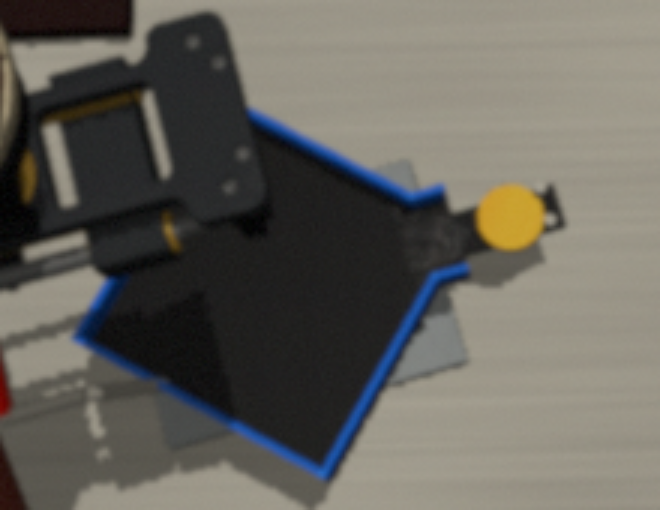

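The disc sits on the tongue at the pins, at (510,217) in the crop; that gives (0.535, 0.0045) against an expected (0.534, 0.003). The tray is level. Next is a quarter turn to grip it across x.

Run:
```python
from h import *
print(np.array(sense()['joint_pos']).round(2))
D=np.array([.535,.004,0])
rel([D+[0,0,.17],D+[0,0,.13]],105.1); rel([],-74.9)
```

```text
[ 0.06  0.1  -0.54  1.76  0.06  1.29 -1.8 ]
t 9.02 pos [0.4859 0.1829 0.2204] turn [  0.0508  -0.0174 -90.195 ] op 0.0439 F [0.4413 0.8118 0.0397]
[0.535 0.004 0.17 ] -> [0.0014 0.1855 0.0505]
[0.535 0.004 0.13 ] -> [0.0014 0.1855 0.0905]
t 9.02 pos [0.4859 0.1829 0.2204] turn [-0.0174 -0.0508 89.805 ] op 0.0439 F [0.4413 0.8118 0.0397]
```

>>> jog_arm:
  targets: [0,0,-90,0.001,0.1,0,0.8,0,0,-90,0.001,0.1,0,0.8,0,0,-90,0.001,0.1855,0.05,0.8,0,0,-90,0.001,0.1855,0.05,0.8,0,0,-90,0.001,0.1855,0.05,0.8,0,0,-90,0.001,0.1855,0.05,0.8,0,0,-90,0.001,0.1855,0.05,0.8,0,0,-90,0.001,0.1855,0.05,0.8,0,0,-90,0.001,0.1855,0.05,0.8,0,0,-90,0.001,0.1855,0.05,0.8]

```text
time_s: 9.85
ee_pos: [0.5339, 0.007, 0.1689]
orientation: [-0.001, 0.74, 0.673, -0.0]
ft_force: [-1.2, 0.0, 0.2]
opening: 0.0781
gripper_force: 0.0
```

>>> jog_arm:
  targets: [0,0,-18.4,0,0,0,0.8,0,0,-18.4,0,0,0,0.8,0,0,-18.4,0,0,0,0.8,0,0,-18.4,0,0,0,0.8]

```text
time_s: 10.18
ee_pos: [0.534, 0.0069, 0.169]
orientation: [-0.001, 0.624, 0.782, -0.0]
ft_force: [-0.3, 0.1, -0.9]
opening: 0.0786
gripper_force: 0.0
```

Run:
```python
from h import *
print(np.array(sense()['joint_pos']).round(2))
D=np.array([.535,.004,0])
rel([D+[0,0,.1],D+[0,0,.045]],105.1)
```

```text
[ 0.37  0.17 -0.51  1.79  0.09  1.2   0.05]
t 10.18 pos [0.534  0.0069 0.169 ] turn [-0.09   -0.0662 -2.2559] op 0.0786 F [-0.3025  0.1474 -0.9   ]
[0.535 0.004 0.1  ] -> [-0.0032  0.0005  0.069 ]
[0.535 0.004 0.045] -> [-0.0032  0.0006  0.124 ]
```

>>> jog_arm:
  targets: [0,0,-2.3,-0.003,0,0,0.8,0,0,-2.3,-0.003,0.0005,0.03,0.8,0,0,-2.3,-0.003,0.0005,0.06,0.8,0,0,-2.3,-0.003,0.0005,0.09,0.8,0,0,-2.3,-0.003,0.0005,0.11,0.6,0,0,-2.3,-0.003,0.0005,0.124,0.4,0,0,-2.3,-0.003,0.0005,0.124,0.2,0,0,-2.3,-0.003,0.0005,0.124,0.2]

```text
time_s: 10.85
ee_pos: [0.5349, 0.0035, 0.0454]
orientation: [-0.001, 0.61, 0.792, -0.0]
ft_force: [1.0, 0.7, 0.3]
opening: 0.0595
gripper_force: 0.0
```

>>> jog_arm:
  targets: [0,0,0,0,0,0,0,0,0,0,0,0,0,-0.1,0,0,0,0,0,0,-0.2,0,0,0,0,0,0,-0.4,0,0,0,0,0,0,-1,0,0,0,0,0,0,-1,0,0,0,0,0,0,-1]

```text
time_s: 11.43
ee_pos: [0.5363, 0.0024, 0.0467]
orientation: [0.001, 0.61, 0.792, 0.0]
ft_force: [0.6, -0.5, 4.7]
opening: 0.0341
gripper_force: 30.0
```

Run:
```python
from h import *
rel([],105.1)
```

```text
t 11.43 pos [0.5363 0.0024 0.0467] turn [ 0.0685  0.0201 -0.2826] op 0.0341 F [ 0.5523 -0.4646  4.703 ]
```

>>> jog_arm:
  targets: [0,0,0,0,0,-0.005,-1,0,0,0,0,0,-0.015,-1,0,0,0,0,0,-0.035,-1,0,0,0,0,0,-0.06,-1,0,0,0,0,0,-0.09,-1,0,0,0,0,0,-0.12,-1,0,0,0,0,0,-0.12,-1]

```text
time_s: 12.02
ee_pos: [0.5386, 0.003, 0.1727]
orientation: [0.003, 0.61, 0.793, 0.002]
ft_force: [0.5, 0.6, 0.2]
opening: 0.0346
gripper_force: 30.0
```

Run:
```python
from h import *
x=capture('top')['frame'][100:300,180:380]
y=capture('side')['frame'][100:300,230:430]
cv2.imwrite('pics/held.png',cv2.resize(np.hstack([x,y]),None,fx=2,fy=2)[:,:,::-1])
W=np.array([.631,-.2285,0])
rel([W+[0,0,.12],W+[0,0,.012]],105.1)
```

```text
t 12.12 pos [0.5364 0.0025 0.1678] turn [ 0.1456  0.0597 -0.2765] op 0.0345 F [-0.4281 -0.6952 -0.4078]
[ 0.631  -0.2285  0.12  ] -> [-0.2474  0.0322  0.0481]
[ 0.631  -0.2285  0.012 ] -> [-0.2473  0.032   0.1561]
```

View pics/held.png

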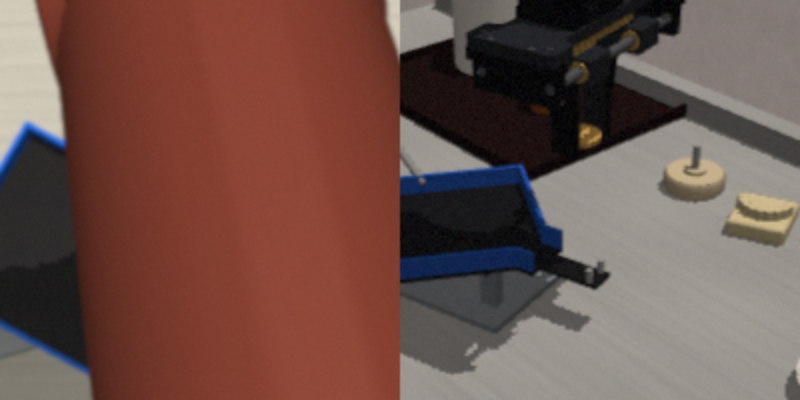

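The right half shows the disc held flat at the fingertips (590,135) and the tongue empty. I'm moving over the white dish and turning the gripper so its body stays clear of the bottle behind it.

>>> jog_arm:
  targets: [0,0,80,-0.03,0.004,0,-1,0,0,80,-0.06,0.008,0,-1,0,0,80,-0.09,0.012,0,-1,0,0,80,-0.12,0.016,0,-1,0,0,80,-0.15,0.02,0,-1,0,0,80,-0.18,0.024,0,-1,0,0,80,-0.21,0.028,0,-1,0,0,80,-0.235,0.03,0,-1,0,0,80,-0.247,0.032,0,-1,0,0,80,-0.247,0.032,0,-1]

```text
time_s: 12.95
ee_pos: [0.6289, -0.2322, 0.1638]
orientation: [-0.0, 0.96, 0.281, -0.002]
ft_force: [0.4, -0.6, -0.0]
opening: 0.0342
gripper_force: 30.0
```

>>> jog_arm:
  targets: [0,0,8.4,0,0,0,-1,0,0,8.4,0,0,0.03,-1,0,0,8.4,0,0,0.06,-1,0,0,8.4,0,0,0.08,-1,0,0,8.4,0,0,0.08,-1,0,0,8.4,0,0,0.08,-1]

```text
time_s: 13.45
ee_pos: [0.6285, -0.2277, 0.0843]
orientation: [-0.001, 0.977, 0.215, -0.002]
ft_force: [-0.1, -0.1, 0.9]
opening: 0.0345
gripper_force: 30.0
```

Run:
```python
from h import *
W=np.array([.631,-.2285,0])
rel([W+[0,0,.012]],25)
x=capture('top')['frame'][40:240,330:530]
y=capture('side')['frame'][180:380,330:530]
cv2.imwrite('pics/over.png',cv2.resize(np.hstack([x,y]),None,fx=2,fy=2)[:,:,::-1])
```

```text
t 13.45 pos [ 0.6285 -0.2277  0.0843] turn [-0.1684  0.1693 -0.1865] op 0.0345 F [-0.06   -0.1204  0.8564]
[ 0.631  -0.2285  0.012 ] -> [0.0022 0.002  0.0723]
```

View pics/over.png

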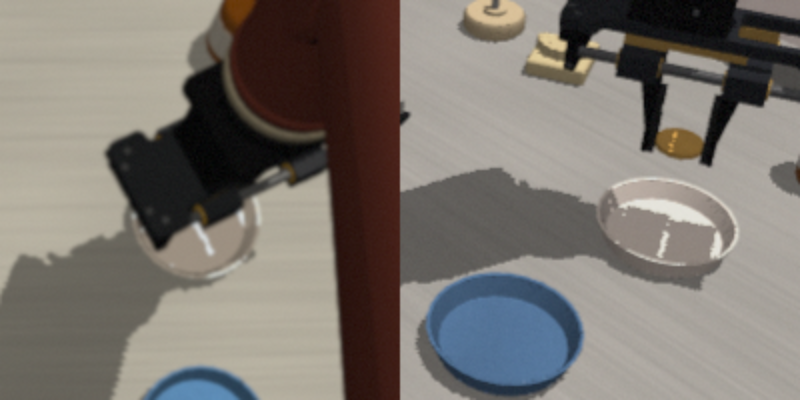

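The disc is level above the white dish: right half, disc (680,143) over dish (667,225). I'm lowering it.

>>> jog_arm:
  targets: [0,0,0,0.002,0.002,0.02,-1,0,0,0,0.002,0.002,0.04,-1,0,0,0,0.002,0.002,0.055,-1,0,0,0,0.002,0.002,0.065,-1,0,0,0,0.002,0.002,0.072,-1,0,0,0,0.002,0.002,0.075,-1,0,0,0,0.002,0.002,0.0765,-1,0,0,0,0.002,0.002,0.0765,-1]

```text
time_s: 14.22
ee_pos: [0.633, -0.2293, 0.0103]
orientation: [0.0, 0.977, 0.215, 0.0]
ft_force: [0.6, 0.0, 0.2]
opening: 0.0346
gripper_force: 30.0
```

Run:
```python
from h import *
rel([],25)
```

```text
t 14.22 pos [ 0.633  -0.2293  0.0103] turn [ 0.0381 -0.0452 -0.1954] op 0.0346 F [0.6253 0.0281 0.1837]
```

Lower 4 mm more, then open gently by a small amount.

>>> jog_arm:
  targets: [0,0,0,0,0,0.002,-1,0,0,0,0,0,0.004,-1,0,0,0,0,0,0.004,-1,0,0,0,0,0,0.004,-0.15,0,0,0,0,0,0.004,-0.1,0,0,0,0,0,0.004,-0.05,0,0,0,0,0,0.004,0,0,0,0,0,0,0.004,0.05,0,0,0,0,0,0.004,0.05]

```text
time_s: 14.97
ee_pos: [0.6325, -0.2291, 0.0056]
orientation: [-0.0, 0.977, 0.215, 0.0]
ft_force: [0.9, -0.3, -0.2]
opening: 0.0447
gripper_force: 0.0
```

>>> jog_arm:
  targets: [0,0,0,0,0,-0.005,0.05,0,0,0,0,0,-0.015,0.05,0,0,0,0,0,-0.03,0.05,0,0,0,0,0,-0.06,0.05,0,0,0,0,0,-0.1,0.05,0,0,0,-0.05,0.04,-0.14,0.05,0,0,0,-0.1,0.08,-0.16,0.05,0,0,0,-0.1,0.15,-0.16,0.05,0,0,0,-0.1,0.2,-0.16,0.05,0,0,0,-0.1,0.2,-0.16,0.05]

```text
time_s: 15.8
ee_pos: [0.6181, -0.4194, 0.1643]
orientation: [0.001, 0.977, 0.215, 0.001]
ft_force: [1.4, 0.2, 0.6]
opening: 0.0456
gripper_force: 0.0
```

Run:
```python
from h import *
rel([],25)
ct=capture('top');x=ct['frame'][40:240,330:530]
cs=capture('side');y=cs['frame'][180:380,330:530]
cv2.imwrite('pics/end.png',cv2.resize(np.hstack([x,y]),None,fx=2,fy=2)[:,:,::-1])
np.savez('end.npz',**ct)
```

```text
t 15.8 pos [ 0.6181 -0.4194  0.1643] turn [ 0.1477 -0.0775 -0.2133] op 0.0456 F [1.449  0.1648 0.6274]
```

View pics/end.png

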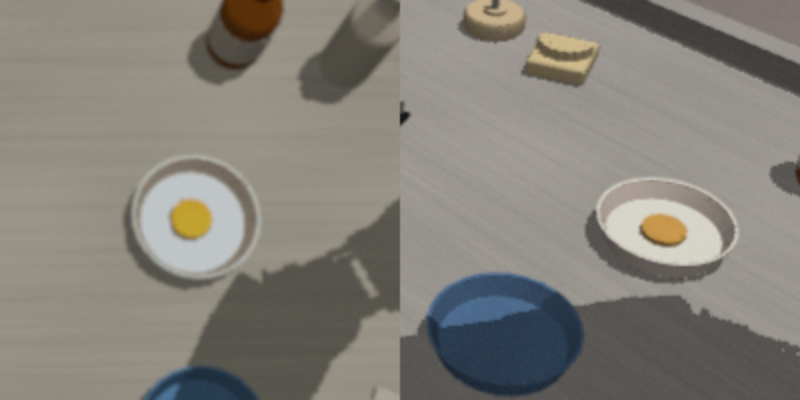

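The disc lies flat in the middle of the white dish, at (192,219) in the left half. The arm is clear, so I'm handing in.

```bash
python3 -c "
from rig import hand_in
print(hand_in())"
```

```text
the job is handed in; nothing more can be done
None
```

I handed the job in at about 16 s of robot time: the last picture shows the brass disc flat near the middle of the white dish, the tray was level when I last looked at it before taking the disc, and the arm is clear; `hand_in()` returned no verdict.

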